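# Close up the vial sampler and start the run

### The arm

A 6-joint arm with a two-finger parallel gripper is mounted at the origin on the work surface. World frame = base frame: x ahead of the robot, y to its left, z up, the work surface at z = 0. Lengths are in m, angles in rad, forces in N, time in s.
With the tool pointing down it reaches from about 0.35 to 0.85 m from the base axis. Payload 8.1 kg.
Tool frame: the origin (TCP) lies between the finger pads; the fingertips stand 8 mm ahead of it and the grasp point (between the pads) lies 11 mm behind it (robot.tip_reach is the y of the fingertips in the tool frame, in m); y points along the fingers, z is the direction in which the jaws open and shut, and the axes are right-handed (so a half turn about y gives the same grasp; the last joint's range is limited). The gripper opens to 93 mm and grips with 3 to 60 N. Pads are 15 mm wide; open, the fingers measure 128 mm over their backs; the gripper's body (75 mm by 188 mm) begins 65 mm behind the grasp point.
Start: joints at [-1.363, 0.13, 1.488, -0, 1.523, -0.085], TCP at [0.173, -0.574, 0.227] pointing down, gripper open.
Joint ranges: [-2.96, 2.96], [-0.89, 2.26], [0.02, 2.5], [-1.34, 4.48], [0, 2.73], [-2.66, 2.66]. Speed limits (rad/s): [2.39, 2.39, 2.79, 3.14, 3.14, 3.14].

### API

Orientations are given as a rotation vector (axis times angle).
In Python, from plant import robot gives the robot as it stands.
- The arm moves only by the tool carry_out, never from a script. Its argument "increments" is a list of rows, each an object with "linear": the shift along the tool's x, y, z in m, a list of three; "yaw": the turn about the tool's y in rad. A call has 1 to 5 rows; each row is the pose to reach, as a shift and turn from the pose measured when the call began, along the tool's axes at that moment; what a row does not reach only later rows make up. A row lasts 1/8 s, in which the tool goes at most 62.5 mm and 10.7 degrees, less where a joint would pass 70% of its speed; a pose out of reach is approached as far as the arm can. A call with a gripper value outside its range is refused whole. "gripper" is the opening, from 0 (shut) to 1 (fully open), set as the call begins (left out, the last holds). The fingers move at their own pace and stop on an object; "newtons" is the grip in N (left out, the last holds). Time passes only in rows, so rows that repeat a pose let the fingers close. It gives the time, the measured TCP pose, the force and the opening at its end, in the units of the state.
- robot.read_state(): the state, without advancing time (a new reading comes with each control period).
- robot.read_camera(name): name is "side" or "top" or "wrist"; returns the picture (480x640x3 uint8, blue, green, red); there is no depth.
- robot.camera_params(name): a dict with "fov_y" (degrees; the focal length in pixels is half the picture's height over the tangent of half this angle, whatever the lens; pixels are square), "cx", "cy" (the principal point, pixels), "k1" (the pictures are not rectified: a ray, as slopes to the right and down, at radius r is drawn at 1 + k1 r^2 times it, then the intrinsics apply), "R" (3x3) and "t" (3): a world point X has camera coordinates R X + t. Camera axes: x right, y down, z forward; pixel columns grow to the right and rows downward; lengths in m; the calibration is good to about 2 mm. A picture is of the moment at which its call begins: read the wrist's pose just before it. camera_params takes no time and is no camera call; for the wrist camera it gives the pose at the moment of the call.
- robot.close_job(): hands the job in, once; it reports no verdict.
The state is a dict: "t": time; "q": joint angles; "dq": joint speeds; "joint_torque": joint torques, N m; "tool_pos": TCP position; "orientation": TCP orientation; "force": force on the tool from outside, world axes, zero at the start; "wrist_torque": the same for the moment, N m; "opening": finger opening in m.
Only numpy, scipy, OpenCV 4.12 (cv2) and the standard library are available. Lean on these libraries where they do the work, as an engineer would, in place of code of your own. Each camera call takes 0.05 s, during which the arm holds its last target.

### The job

The sampler is loaded. With the fingertips only, push the vial drawer fully home, then push the raised cover down until it is fully shut, then press the large round start key on the control column and let it go. Do not grip or lift anything: leave the vials standing in their pockets and on top of the instrument, and disturb nothing else on the bench.

Things in the scene. Friction and masses are not known exactly. Their poses are not given: they have to be found in the camera images.
- sampler: Vial sampler: white bench instrument, fixed, 360 deep (x) x 290 wide (y). Origin: centre of its underside; x from its front (-180) to its back, z up. Rear half (x 0 to 180): housing 170 high. Front half: tray bay, y -70 to 129 (centre 29.5), with drawer and cover; beside it a control column, y -145 to -70, 110 high, with a display (140 high, x -70 to -10) and the start key near the front.
- drawer (a joint): Vial drawer of the sampler, m: 0 = fully home, its front flush with the instrument's front face; positive = pulled out to the front (sampler -x), at most 0.13. Plain slide with about 1.5 N friction, stays where it is left, rigid end stop at 0. It starts 0.06 to 0.11 out.
- drawer_front (a point): Centre of the outer face of the drawer's flat front panel (195 mm wide, 74 mm high, 12 mm thick; top edge 106 mm and lower edge 32 mm above the bench; the point lies 69 mm above the bench). Axes as the sampler's: the drawer shuts along +x.
- cover (a joint): Hinged see-through cover over the tray bay, rad: 0 = fully down, level; positive = swung up about its rear edge. Friction hinge: stays at any angle, needs about 3 to 4 N near its front edge to be pushed down; rigid stop at 0. Starts up at 1.0 to 1.3. Nothing in the mechanism stops it from coming down over an open drawer.
- cover_edge (a point): Point on the outer (upper) face of the cover's grey frame, mid-width, 13 mm behind its front edge, 167 mm from the hinge. Cover: smoked window in a grey frame, 199 wide, 180 long from hinge to front edge, 8 thick, 26 to 28 mm skirt on its inner side. z = outward normal of the upper face, x towards the hinge. When down, 148 mm above the bench.
- cover_hinge (a point): Middle of the cover's hinge axis, 140 mm above the bench, in line with the bay's centre line; fixed to the sampler. The axis runs along the sampler's y; the upper face of the cover lies 8 mm above the hinge axis.
- start_key (a joint): Start key, m: 0 = released, grows to 0.005 when fully pressed down; springs back; about 4 N at the bottom.
- start_key_top (a point): Centre of the top of the start key: the one large round raised key (black, 26 mm across, in a grey ring) on top of the control column, near its front; pressed straight down.
- vial0 (a joint): Lift, m, of a loose sample vial (23 mm across, 75 mm high, aluminium crimp cap, about 32 g) in a pocket of the drawer's rack: 0 = standing on the pocket's floor, its top 115 mm above the bench; it can only move straight up, out of the pocket, and falls back when let go.
- vial1 (a joint): Lift, m, of a loose sample vial (23 mm across, 75 mm high, aluminium crimp cap, about 32 g) in a pocket of the drawer's rack: 0 = standing on the pocket's floor, its top 115 mm above the bench; it can only move straight up, out of the pocket, and falls back when let go.
- vial2 (a joint): Lift, m, of a loose sample vial (23 mm across, 75 mm high, aluminium crimp cap, about 32 g) in a pocket of the drawer's rack: 0 = standing on the pocket's floor, its top 115 mm above the bench; it can only move straight up, out of the pocket, and falls back when let go.
- vial3 (a joint): Lift, m, of a loose sample vial (23 mm across, 75 mm high, aluminium crimp cap, about 32 g) in a pocket of the drawer's rack: 0 = standing on the pocket's floor, its top 115 mm above the bench; it can only move straight up, out of the pocket, and falls back when let go.
- vial4 (a joint): Lift, m, of a loose sample vial (23 mm across, 75 mm high, aluminium crimp cap, about 32 g) in a pocket of the drawer's rack: 0 = standing on the pocket's floor, its top 115 mm above the bench; it can only move straight up, out of the pocket, and falls back when let go.
- vial5 (a joint): Lift, m, of a loose sample vial (23 mm across, 75 mm high, aluminium crimp cap, about 32 g) in a pocket of the drawer's rack: 0 = standing on the pocket's floor, its top 115 mm above the bench; it can only move straight up, out of the pocket, and falls back when let go.
- top_vial0_mid (a point): Centre, half-way up, of a vial of the same kind as in the drawer (23 mm across, 75 mm high) standing loose on top of the sampler's rear housing (170 mm high).
- top_vial1_mid (a point): Centre, half-way up, of a vial of the same kind as in the drawer (23 mm across, 75 mm high) standing loose on top of the sampler's rear housing (170 mm high).
- bottle: Amber reagent bottle, 70 mm across, 160 mm high, standing on the bench; origin: centre of its underside.
- beaker: Glass beaker, 68 mm across, 90 mm high; origin: centre of its underside.
- cap_box: Open clear box of crimp caps, 90 x 120 x 35 mm; origin: centre of its underside.
- crimper: Hand crimper lying on the bench, about 220 mm long, 22 mm high; origin near its middle, on the bench.
- mouse: Computer mouse, 105 x 60 x 30 mm; origin: centre of its underside.

How it is judged:
On the way, in this order (a step that is already met when the one before it is completed fails the run):
1. the vial drawer is pushed fully home (value of joint drawer below 0.005 m), for 0.2 s.
2. the cover is pushed fully down (value of joint cover below 0.04 rad and value of joint drawer below 0.006 m), for 0.2 s.
3. the start key is pressed (value of joint start_key above 0.003 m and value of joint cover below 0.045 rad and value of joint drawer below 0.006 m), for 0.05 s.
At the end, for the whole second after the job is handed in: The drawer is within 6 mm of fully home, the cover within 0.045 rad (8 mm at its front edge) of fully down, the start key is released, and the six vials of the drawer stand in their pockets (less than 5 mm off the pocket floor) (value of joint drawer below 0.006 m and value of joint cover below 0.045 rad and value of joint start_key below 0.0015 m and value of joint each of vial0, vial1, vial2, vial3, vial4, vial5 below 0.005 m); the robot touches nothing.
It fails at once if the arm or the gripper's body, instead of the fingers, pushes on the sampler with over 8 N (contact force between the arm and sampler above 8 N).
It fails at once if a vial in the drawer is lifted over 15 mm (value of joint any of vial0, vial1, vial2, vial3, vial4, vial5 above 0.015 m).
It fails at once if a vial on top of the instrument is moved over 20 mm or tipped over (distance of any of top_vial0_mid, top_vial1_mid from where it was at the start of the episode above 0.02 m).
It fails at once if something else on the bench is moved over 20 mm (distance of any of bottle, beaker, cap_box, crimper, mouse from where it was at the start of the episode above 0.02 m).
It fails at once if the start key is pressed while the drawer or the cover is still open (value of joint start_key above 0.003 m and (value of joint drawer above 0.02 m or value of joint cover above 0.15 rad)).
It also fails if it takes over 53 s, if anything falls off the work surface, if the arm or the gripper's body presses on something with over 40 N, if the wrist force passes 120 N, or if a joint passes its speed limit or range.

## Working session

There is one attempt and no reset: what is moved stays moved. The work goes in short steps, Python scripts to look and compute and a tool call to move; the robot and the scene stay as the last step left them, time stands still between calls to the robot, and variables do not carry over. Pictures are saved under pics/ and viewed, and the job is handed in when it is done.

Besides the shell and the picture viewer there is one more tool, called after ">>>" as a command line: name --argument value ..., lists and objects as JSON in quotes. carry_out: Moves the arm, as the interface text tells. Its arguments: {"type":"object","properties":{"increments":{"type":"array","items":{"type":"object","properties":{"linear":{"type":"array","items":{"type":"number"}},"yaw":{"type":"number"}}}},"gripper":{"type":"number"},"newtons":{"type":"number"}},"required":["increments"]}

```bash
ls; mkdir -p pics; python3 - <<'E'
from plant import robot
import cv2, json
s=robot.read_state()
print(s)
for n in ("side","top","wrist"):
    p=robot.camera_params(n); print(n,p)
    cv2.imwrite(f"pics/{n}0.png",robot.read_camera(n))
E
```

```text
pics
{'t': 0.0, 'q': array([-1.36339513e+00,  1.31159622e-01,  1.48926628e+00,  4.17397384e-06,
        1.52298153e+00, -8.53680168e-02]), 'dq': array([ 3.76927571e-04,  3.92603362e-04,  1.08864786e-03,  2.28449705e-04,
       -2.07785959e-04, -6.35593521e-05]), 'joint_torque': array([ 2.80740147e-03, -5.59843540e+01, -4.91753912e+01,  7.70401047e-02,
        3.57797602e-02, -1.24445587e-04]), 'tool_pos': array([ 0.17309147, -0.57392147,  0.22559549]), 'orientation': array([-0.3044515 ,  2.06606633, -2.06228632]), 'force': array([-0.58869106,  0.23201328, -0.0078318 ]), 'wrist_torque': array([-0.05435331,  0.01859125, -0.00125269]), 'opening': 0.09293555361406206}
side {'fov_y': 50.023240807394664, 'cx': 324.5700243413173, 'cy': 248.02754423468053, 'k1': -0.004028392339314147, 'R': array([[-0.87405203,  0.48570684, -0.01104138],
       [ 0.45924363,  0.81858802, -0.34497673],
       [-0.15851922, -0.30659829, -0.93854629]]), 't': array([ 0.41986829, -0.21063209,  1.50834979])}
top {'fov_y': 45.70330844715389, 'cx': 317.06130033632667, 'cy': 237.81110381674753, 'k1': -0.04333667316588523, 'R': array([[ 0.00494943, -0.9998405 , -0.01716026],
       [-0.99722187, -0.00365957, -0.07439853],
       [ 0.07432386,  0.01748082, -0.99708093]]), 't': array([0.07905311, 0.50660367, 1.32378858])}
wrist {'fov_y': 58.536119475600756, 'cx': 314.1568377334686, 'cy': 239.7175841015694, 'k1': -0.07825650112734887, 'R': array([[ 0.28689427, -0.95796036, -0.00190294],
       [-0.91878226, -0.27572225,  0.28251795],
       [-0.27116568, -0.0793044 , -0.95926012]]), 't': array([-0.59874209, -0.03237381,  0.39129245])}
```

View pics/side0.png

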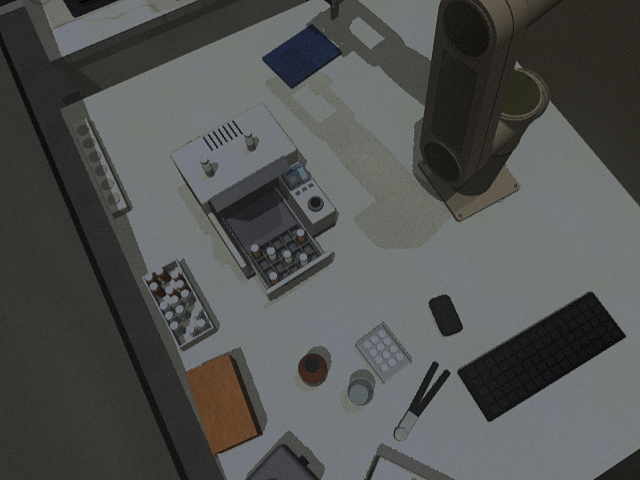

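View pics/top0.png

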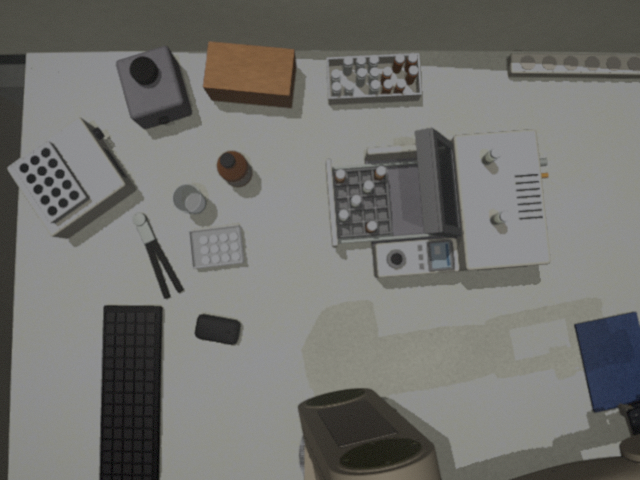

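View pics/wrist0.png

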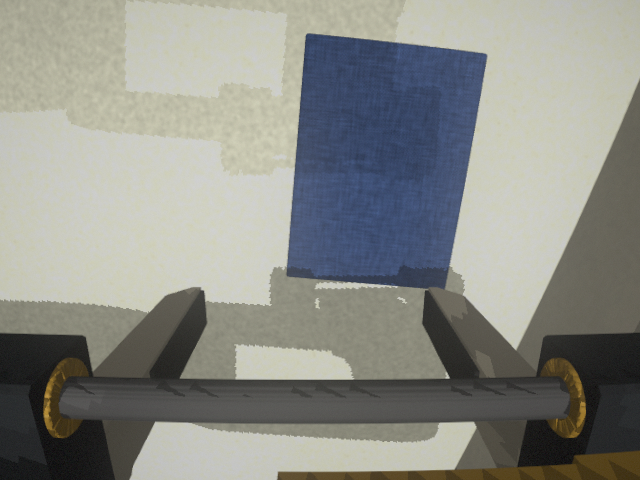

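```bash
cat > h.py <<'E'
import numpy as np, cv2
from plant import robot
def K(p):
    f=240/np.tan(np.radians(p['fov_y']/2)); return f
def ray(p,u,v):
    f=K(p); d=np.array([(u-p['cx'])/f,(v-p['cy'])/f]); s=d.copy()
    for _ in range(20): s=d/(1+p['k1']*(s@s))
    R=np.array(p['R']);t=np.array(p['t'])
    return -R.T@t, R.T@np.array([s[0],s[1],1])
def onz(p,u,v,z):
    o,d=ray(p,u,v); return o+d*(z-o[2])/d[2]
def proj(p,X):
    c=np.array(p['R'])@np.array(X)+p['t']; s=c[:2]/c[2]; s=s*(1+p['k1']*(s@s)); return s*K(p)+[p['cx'],p['cy']]
def tri(p1,u1,p2,u2):
    o1,d1=ray(p1,*u1);o2,d2=ray(p2,*u2)
    a=np.linalg.lstsq(np.c_[d1,-d2],o2-o1,rcond=None)[0]
    A=o1+a[0]*d1;B=o2+a[1]*d2
    return (A+B)/2,np.linalg.norm(A-B)
E
python3 - <<'E'
import cv2
a=cv2.imread('pics/top0.png')[120:290,310:560]
cv2.imwrite('pics/top0c.png',cv2.convertScaleAbs(cv2.resize(a,None,fx=3.2,fy=3.2,interpolation=cv2.INTER_CUBIC),alpha=1.5))
a=cv2.imread('pics/side0.png')[95:305,160:350]
cv2.imwrite('pics/side0c.png',cv2.convertScaleAbs(cv2.resize(a,None,fx=2.8,fy=2.8,interpolation=cv2.INTER_CUBIC),alpha=1.5))
E
```

```text
(no output)
```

View pics/top0c.png

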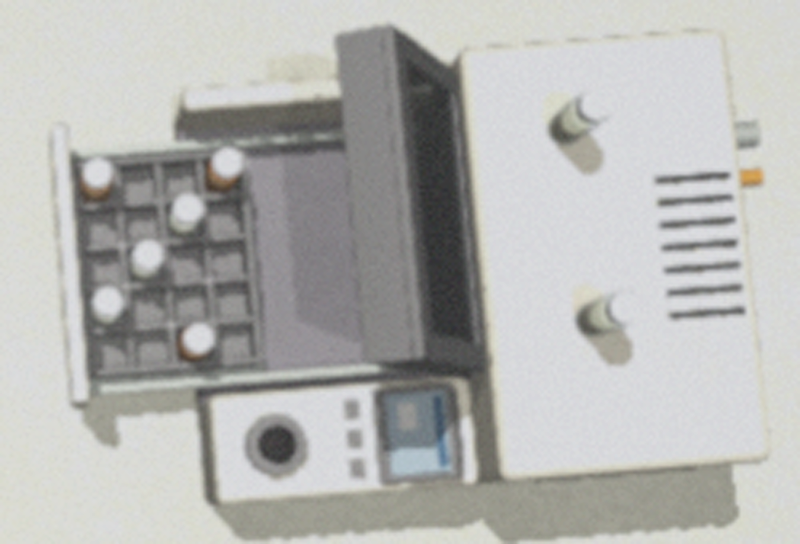

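View pics/side0c.png

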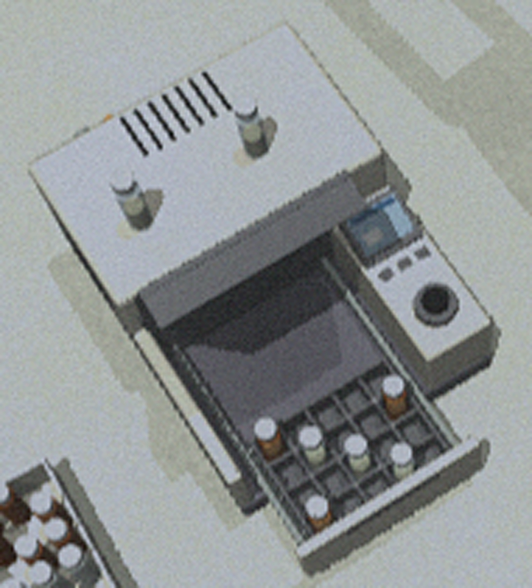

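```bash
python3 - <<'E'
from h import *
from scipy.spatial.transform import Rotation as Ro
p=robot.camera_params('top'); s=robot.camera_params('side')
T=lambda x,y:(310+x/3.2,120+y/3.2); S=lambda x,y:(160+x/2.8,95+y/2.8)
np.set_printoptions(precision=4,suppress=True)
fl,bl,br,fr=[onz(p,*T(*c),.17)[:2] for c in((460,50),(722,32),(768,458),(503,477))]
print('housing',fl,bl,br,fr,'w',np.linalg.norm(fl-fr),np.linalg.norm(bl-br),'d',np.linalg.norm(fl-bl))
for c in((30,167),(123,305),(383,155),(284,22)): print('side housing',onz(s,*S(*c),.17))
front=(fl+fr)/2; back=(bl+br)/2
ex=(bl+br-fl-fr); ex/=np.linalg.norm(ex); ey=(fl+bl-fr-br); ey/=np.linalg.norm(ey)
print(ex,ey,ex@ey)
ang=np.arctan2(ex[1],ex[0]); ang2=np.arctan2(ey[1],ey[0])-np.pi/2; print('yaw',ang,ang2)
a=(ang+ang2)/2; R=np.array([[np.cos(a),-np.sin(a)],[np.sin(a),np.cos(a)]])
o=(fl+fr+bl+br)/4-R@[.09,0]; print('origin',o)
loc=lambda X:R.T@(np.array(X)[:2]-o)
k,e=tri(p,T(277,445),s,S(436,302)); print('key',k,e,loc(k), onz(p,*T(277,445),.118))
for c,z in(((52,126),.106),((75,405),.106),((68,124),.106)): 
    X=onz(p,*T(*c),z);print('drawer',X,loc(X))
# cover front edge top corners
for n,a_,b in(('vial',(594,104),(124,183)),('vial',(620,302),(247,107))):
    X,e=tri(p,T(*a_),s,S(*b)); print(n,X,e,loc(X))
for c in((337,37),(362,360),(390,28),(425,358)):
    for th in(1.0,1.1,1.2,1.3):
        pass
    print('cover', [ (h,np.round(loc(onz(p,*T(*c),h)),3)) for h in(.25,.28,.31,.33)])
st=robot.read_state(); print(Ro.from_rotvec(st['orientation']).as_matrix())
E
```

```text
housing [ 0.7135 -0.2104] [ 0.7267 -0.3852] [ 0.4438 -0.4081] [ 0.4309 -0.2344] w 0.2836162195789072 0.28378841587516357 d 0.17531600507788717
side housing [ 0.7293 -0.3796  0.17  ]
side housing [ 0.7121 -0.2066  0.17  ]
side housing [ 0.4349 -0.2281  0.17  ]
side housing [ 0.4492 -0.4067  0.17  ]
[ 0.0746 -0.9972] [0.9966 0.0826] -0.007981589535892415
yaw -1.4961179767254766 -1.4881363024416014
origin [ 0.5717 -0.2198]
key [ 0.4533 -0.0941  0.115 ] 5.694929368953212e-05 [-0.1346 -0.1081] [ 0.4532 -0.0937  0.118 ]
drawer [0.6753 0.0601 0.106 ] [-0.2709  0.1253]
drawer [0.4806 0.0435 0.106 ] [-0.2697 -0.0701]
drawer [0.6768 0.0489 0.106 ] [-0.2596  0.1259]
vial [ 0.6621 -0.2784  0.2365] 0.0007472378532679457 [0.0656 0.0855]
vial [ 0.5358 -0.2879  0.2481] 0.0022340082000346295 [ 0.065  -0.0412]
cover [(0.25, array([-0.093,  0.137])), (0.28, array([-0.098,  0.129])), (0.31, array([-0.104,  0.122])), (0.33, array([-0.107,  0.117]))]
cover [(0.25, array([-0.095, -0.064])), (0.28, array([-0.101, -0.066])), (0.31, array([-0.106, -0.068])), (0.33, array([-0.109, -0.07 ]))]
cover [(0.25, array([-0.06,  0.14])), (0.28, array([-0.066,  0.132])), (0.31, array([-0.072,  0.125])), (0.33, array([-0.076,  0.12 ]))]
cover [(0.25, array([-0.057, -0.066])), (0.28, array([-0.063, -0.068])), (0.31, array([-0.07, -0.07])), (0.33, array([-0.074, -0.071]))]
[[-0.9574 -0.0003  0.2887]
 [-0.2887  0.0013 -0.9574]
 [-0.0001 -1.     -0.0014]]
```

>>> carry_out --increments '[{"linear": [0, -0.06, 0], "yaw": 0}, {"linear": [0, -0.12, 0], "yaw": -0.15}, {"linear": [0, -0.17, 0], "yaw": -0.3}, {"linear": [0, -0.17, 0], "yaw": -0.45}, {"linear": [0, -0.17, 0], "yaw": -0.6}]' --gripper 0

```text
t: 0.78
tool_pos: [0.1732, -0.5745, 0.3966]
orientation: [-0.812, 1.685, -1.685]
force: [0.0, -1.3, -1.0]
opening: 0.0476
```

```bash
cat >> h.py <<'E'
from scipy.spatial.transform import Rotation as Ro
A=-1.492; O=np.array([0.572,-0.219])
RS=np.array([[np.cos(A),-np.sin(A)],[np.sin(A),np.cos(A)]])
def go(loc=None,tipz=None):
    "print sampler-frame tool pose; increments to reach tip at loc (sampler xy), tipz"
    np.set_printoptions(precision=4,suppress=True)
    st=robot.read_state(); M=Ro.from_rotvec(st['orientation']).as_matrix()
    P=st['tool_pos']; l=RS.T@(P[:2]-O)
    y=np.arctan2(M[1,0],M[0,0]); dy=(A-y+np.pi)%(2*np.pi)-np.pi
    print('t',round(st['t'],2),'local',l,'tipz',P[2]-.008,'F',RS.T@st['force'][:2],st['force'][2],'yaw left(tool)',-dy,'open',st['opening'],'q',st['q'])
    if loc is not None:
        W=np.r_[RS@np.array(loc)+O,tipz+.008]; print('target',W,'inc',M.T@(W-P))
E
python3 -c "
from h import *
go([-0.33,0.0295],.38)"
```

```text
t 0.78 local [ 0.323  -0.4255] tipz 0.3885708589096287 F [ 1.3389 -0.086 ] -1.001757452909342 yaw left(tool) -0.7518338012468573 open 0.047643719339253855 q [-1.3634  0.1282  1.1842  0.      1.8294 -0.6903]
target [0.5754 0.1123 0.388 ] inc [-0.7878  0.0087 -0.1137]
```

>>> carry_out --increments '[{"linear": [-0.06, 0, -0.009], "yaw": -0.15}, {"linear": [-0.12, 0, -0.017], "yaw": -0.3}, {"linear": [-0.18, 0, -0.026], "yaw": -0.45}, {"linear": [-0.24, 0, -0.035], "yaw": -0.6}, {"linear": [-0.3, 0, -0.043], "yaw": -0.75}]'

```text
t: 1.4
tool_pos: [0.3271, -0.3113, 0.3964]
orientation: [-1.246, 1.149, -1.149]
force: [1.2, -0.0, 0.0]
opening: 0.0013
```

```bash
python3 -c "
from h import *
go([-0.33,0.0295],.38)"
```

```text
t 1.4 local [ 0.0728 -0.2514] tipz 0.38839993934992884 F [0.1251 1.1684] 0.04837829869511026 yaw left(tool) 0.002700770452293444 open 0.0012983939872222182 q [-0.8745 -0.2754  1.5683  0.0002  1.8488 -0.9559]
target [0.5754 0.1123 0.388 ] inc [-0.402   0.0085  0.282 ]
```

>>> carry_out --increments '[{"linear": [-0.05, 0, 0.035]}, {"linear": [-0.1, 0, 0.07]}, {"linear": [-0.15, 0, 0.105]}, {"linear": [-0.2, 0, 0.14]}, {"linear": [-0.25, 0, 0.175]}]'

```text
$.increments[0]: bad value
```

```bash
python3 -c "
from h import *
go([-0.33,0.0295],.38)"
```

```text
t 1.4 local [ 0.0728 -0.2514] tipz 0.38839993934992884 F [0.1251 1.1684] 0.04837829869511026 yaw left(tool) 0.002700770452293444 open 0.0012983939872222182 q [-0.8745 -0.2754  1.5683  0.0002  1.8488 -0.9559]
target [0.5754 0.1123 0.388 ] inc [-0.402   0.0085  0.282 ]
```

>>> carry_out --increments '[{"linear": [-0.05, 0, 0.035], "yaw": 0}, {"linear": [-0.1, 0, 0.07], "yaw": 0}, {"linear": [-0.15, 0, 0.105], "yaw": 0}, {"linear": [-0.2, 0, 0.14], "yaw": 0}, {"linear": [-0.25, 0, 0.175], "yaw": 0}]'

```text
t: 2.02
tool_pos: [0.4818, -0.046, 0.3964]
orientation: [-1.246, 1.149, -1.149]
force: [1.1, -2.0, 0.7]
opening: 0.0004
```

>>> carry_out --increments '[{"linear": [-0.05, 0, 0.035], "yaw": 0}, {"linear": [-0.1, 0, 0.07], "yaw": 0}, {"linear": [-0.15, 0, 0.105], "yaw": 0}, {"linear": [-0.152, 0, 0.107], "yaw": 0}]'

```text
t: 2.52
tool_pos: [0.5766, 0.1179, 0.3938]
orientation: [-1.251, 1.148, -1.143]
force: [-0.1, -0.8, -0.6]
opening: 0.0006
```

```bash
python3 -c "
from h import *
go([-0.33,0.0295],.07)
cv2.imwrite('pics/top1.png',cv2.convertScaleAbs(robot.read_camera('top'),alpha=1.5))
cv2.imwrite('pics/side1.png',cv2.convertScaleAbs(robot.read_camera('side'),alpha=1.5))"
```

```text
t 2.52 local [-0.3355  0.0311] tipz 0.38582177651562055 F [ 0.8148 -0.1909] -0.57817057249041 yaw left(tool) 0.0072848117735175855 open 0.0005629714415101096 q [0.114  0.0983 1.2214 0.0008 1.8255 0.0281]
target [0.5754 0.1123 0.078 ] inc [ 0.0057  0.3158 -0.0005]
```

View pics/side1.png

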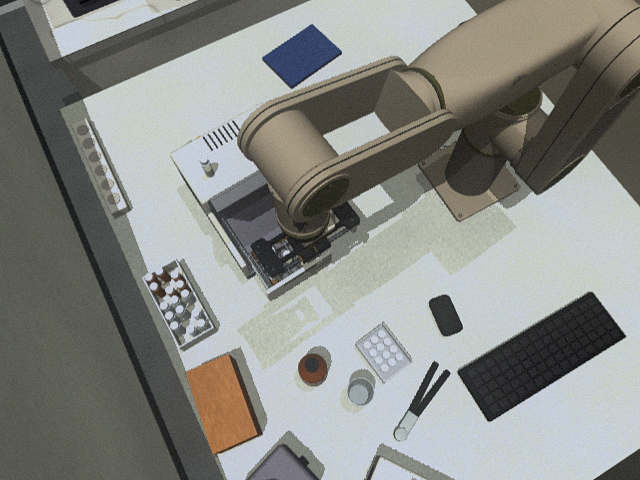

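>>> carry_out --increments '[{"linear": [0.02, 0.06, 0], "yaw": 0.007}, {"linear": [0.03, 0.12, 0], "yaw": 0.007}, {"linear": [0.03, 0.18, 0], "yaw": 0.007}, {"linear": [0.03, 0.24, 0], "yaw": 0.007}, {"linear": [0.03, 0.29, 0], "yaw": 0.007}]'

```text
t: 3.25
tool_pos: [0.577, 0.0828, 0.1038]
orientation: [-1.245, 1.155, -1.154]
force: [-0.2, 0.1, -0.6]
opening: 0.0003
```

>>> carry_out --increments '[{"linear": [0, 0.025, 0], "yaw": 0}, {"linear": [0, 0.025, 0], "yaw": 0}]'

```text
t: 3.5
tool_pos: [0.5746, 0.081, 0.0768]
orientation: [-1.248, 1.16, -1.154]
force: [0.2, 0.0, 0.7]
opening: 0.0004
```

```bash
python3 -c "
from h import *
go([-0.19,0.0295],.07)
cv2.imwrite('pics/side2.png',cv2.convertScaleAbs(cv2.resize(robot.read_camera('side')[95:305,160:400],None,fx=2.8,fy=2.8),alpha=1.5))"
```

```text
t 3.5 local [-0.2989  0.0262] tipz 0.06884800283827486 F [0.0031 0.24  ] 0.6974128841924685 yaw left(tool) -0.006848975485473474 open 0.00039874738809103367 q [ 0.0524  0.2039  1.6883 -0.0012  1.2557 -0.0191]
target [ 0.5865 -0.0273  0.078 ] inc [ 0.1089 -0.0011  0.0041]
```

View pics/side2.png

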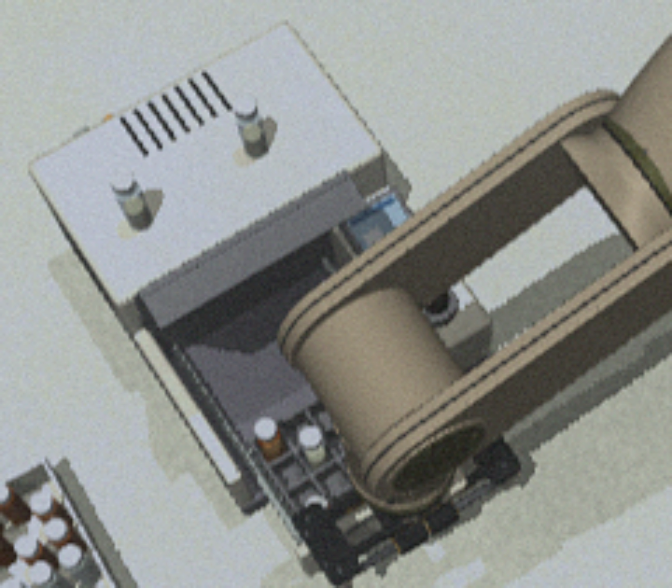

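```bash
python3 -c "
from h import *
im=robot.read_camera('top'); cv2.imwrite('pics/top2r.png',im)
cv2.imwrite('pics/top2.png',cv2.convertScaleAbs(cv2.resize(im[120:320,290:540],None,fx=3.2,fy=3.2),alpha=1.5))"
```

```text
(no output)
```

View pics/top2.png

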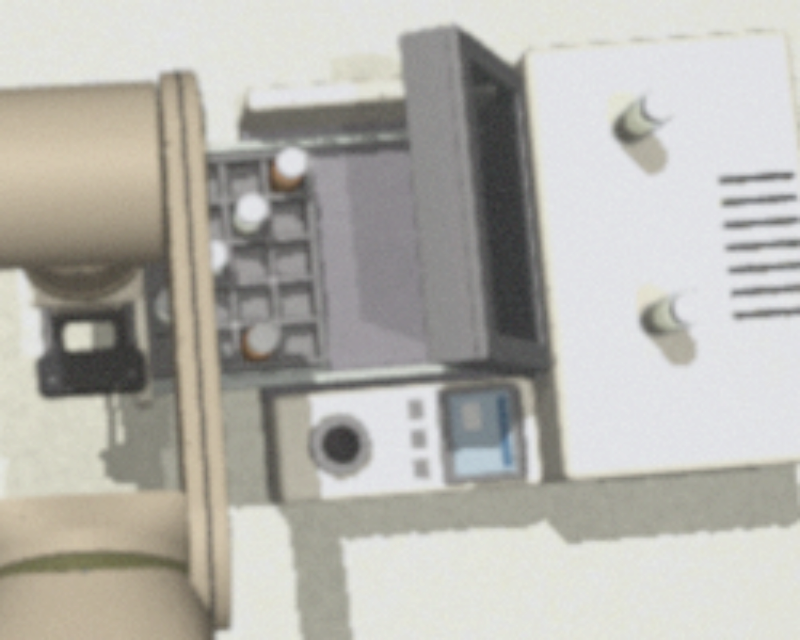

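```bash
python3 -c "
from h import *
p=robot.camera_params('top'); s=robot.camera_params('side')
loc=lambda X:RS.T@(np.array(X)[:2]-O)
X,e=tri(p,(228,159),s,(311,363));print(X,e,loc(X))
X,e=tri(p,(192,198),s,(360,390));print(X,e,loc(X))
for z in (.25,.3,.35,.4):
  print(z,[loc(onz(p,290+a/3.2,120+b/3.2,z)).round(3) for a,b in((205,150),(218,350),(230,600),(405,40),(430,350))])
"
```

```text
[0.66462151 0.27099322 0.15835751] 0.0005403390899477325 [-0.48118217  0.13090384]
[0.59129008 0.37069832 0.06665792] 0.005973144460052308 [-0.58635018  0.06564821]
0.25 [array([-0.219,  0.075]), array([-0.221, -0.049]), array([-0.225, -0.201]), array([-0.09 ,  0.134]), array([-0.092, -0.059])]
0.3 [array([-0.222,  0.065]), array([-0.224, -0.053]), array([-0.228, -0.198]), array([-0.099,  0.122]), array([-0.101, -0.062])]
0.35 [array([-0.225,  0.055]), array([-0.227, -0.057]), array([-0.231, -0.195]), array([-0.108,  0.109]), array([-0.109, -0.066])]
0.4 [array([-0.228,  0.045]), array([-0.23 , -0.062]), array([-0.234, -0.193]), array([-0.117,  0.097]), array([-0.118, -0.07 ])]
```

>>> carry_out --increments '[{"linear": [-0.01, -0.011, 0.003], "yaw": 0.17}, {"linear": [-0.01, -0.011, 0.003], "yaw": 0.34}, {"linear": [-0.01, -0.011, 0.003], "yaw": 0.51}, {"linear": [-0.01, -0.011, 0.003], "yaw": 0.68}, {"linear": [-0.01, -0.011, 0.003], "yaw": 0.85}]'

```text
t: 4.22
tool_pos: [0.5818, 0.0918, 0.0949]
orientation: [-0.726, 1.755, -1.76]
force: [0.4, 0.2, 0.4]
opening: 0.0003
```

>>> carry_out --increments '[{"linear": [0, 0, 0], "yaw": 0.18}, {"linear": [0, 0, 0], "yaw": 0.36}, {"linear": [0, 0, 0], "yaw": 0.54}, {"linear": [0, 0, 0], "yaw": 0.72}, {"linear": [0, 0, 0], "yaw": 0.72}]'

```text
t: 4.85
tool_pos: [0.5834, 0.0916, 0.0976]
orientation: [-0.065, 2.182, -2.183]
force: [0.0, 0.4, 0.5]
opening: 0.0001
```

```bash
python3 -c "
from h import *
go([-0.1975,0.0295],.08)"
```

```text
t 4.85 local [-0.3087  0.0358] tipz 0.08958999018167893 F [-0.3603  0.0457] 0.5027844428460521 yaw left(tool) -1.581284401991601 open 0.00013167246783587198 q [ 0.0696  0.1927  1.6604 -0.0011  1.2795  1.5724]
target [ 0.5859 -0.0198  0.088 ] inc [0.0052 0.0097 0.1113]
```

>>> carry_out --increments '[{"linear": [0.002, 0.01, 0.015], "yaw": 0}, {"linear": [0.003, 0.01, 0.03], "yaw": 0}, {"linear": [0.004, 0.01, 0.05], "yaw": 0}, {"linear": [0.005, 0.01, 0.07], "yaw": 0}, {"linear": [0.005, 0.01, 0.09], "yaw": 0}]'

```text
t: 5.48
tool_pos: [0.5848, -0.0002, 0.0878]
orientation: [-0.064, 2.181, -2.183]
force: [1.7, 2.2, 0.2]
opening: 0.0006
```

```bash
python3 -c "
from h import *
go([-0.1975,0.0295],.08)
im=robot.read_camera('top')
cv2.imwrite('pics/top3.png',cv2.convertScaleAbs(cv2.resize(im[120:320,290:540],None,fx=3.2,fy=3.2),alpha=1.5))"
```

```text
t 5.47 local [-0.2171  0.03  ] tipz 0.07982753302481499 F [-2.0289  1.8414] 0.15583186583422867 yaw left(tool) -1.581482048766003 open 0.0005868857040372474 q [-0.0883  0.1881  1.6847  0.0005  1.2594  1.4143]
target [ 0.5859 -0.0198  0.088 ] inc [ 0.0003 -0.0002  0.0196]
```

View pics/top3.png

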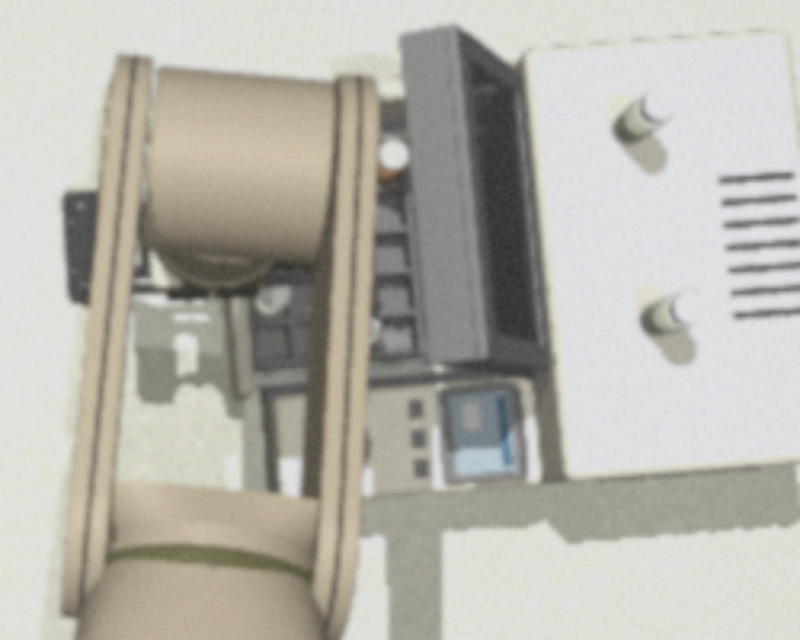

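>>> carry_out --increments '[{"linear": [0, 0, 0], "yaw": 0}, {"linear": [0, 0, 0], "yaw": 0}, {"linear": [0, 0, 0], "yaw": 0}, {"linear": [0, 0, 0], "yaw": 0}]' --gripper 0.38 --newtons 15

```text
t: 6.02
tool_pos: [0.5846, -0.002, 0.0876]
orientation: [-0.064, 2.18, -2.185]
force: [0.4, 1.7, -0.9]
opening: 0.0341
```

```bash
python3 -c "
from h import *
go([-0.1975,0.0295],.08)
im=robot.read_camera('top')
cv2.imwrite('pics/top4.png',cv2.convertScaleAbs(cv2.resize(im[120:320,290:540],None,fx=3.2,fy=3.2),alpha=1.5))"
```

```text
t 6.03 local [-0.2153  0.0297] tipz 0.07963311045972071 F [-1.6333  0.506 ] -0.9494232816002552 yaw left(tool) -1.5818795517957067 open 0.034052150188999736 q [-0.0905  0.1886  1.6846 -0.0012  1.2596  1.413 ]
target [ 0.5859 -0.0198  0.088 ] inc [-0.     -0.0003  0.0178]
```

View pics/top4.png

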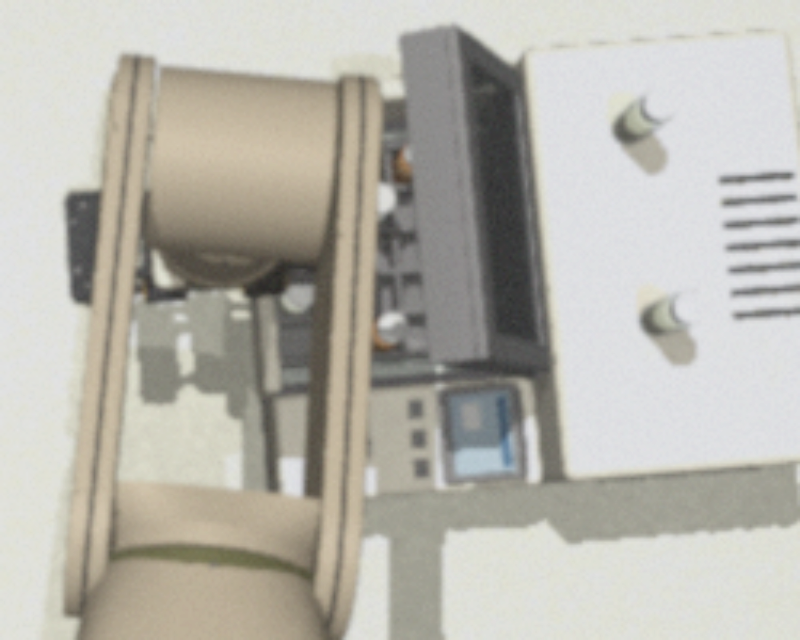

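>>> carry_out --increments '[{"linear": [0, 0, 0], "yaw": 0}, {"linear": [0, 0, 0], "yaw": 0}, {"linear": [0, 0, 0], "yaw": 0}, {"linear": [0, 0, 0], "yaw": 0}]' --gripper 0.48

```text
t: 6.58
tool_pos: [0.5846, -0.0015, 0.0876]
orientation: [-0.065, 2.181, -2.184]
force: [-0.9, 4.7, -0.1]
opening: 0.0442
```

```bash
python3 -c "
from h import *
go([-0.1975,0.0295],.08)
"
```

```text
t 6.58 local [-0.2158  0.0297] tipz 0.07963699436540894 F [-4.7474 -0.5227] -0.0619596732939606 yaw left(tool) -1.5816671905637438 open 0.04421661826101589 q [-0.0901  0.1885  1.6846 -0.0003  1.2596  1.4129]
target [ 0.5859 -0.0198  0.088 ] inc [ 0.     -0.0003  0.0184]
```

>>> carry_out --increments '[{"linear": [0, 0, 0], "yaw": 0}, {"linear": [0, 0, 0], "yaw": 0}, {"linear": [0, 0, 0], "yaw": 0}]' --gripper 0.54

```text
t: 6.95
tool_pos: [0.5845, 0.0011, 0.0878]
orientation: [-0.066, 2.185, -2.18]
force: [-0.9, 13.9, 1.6]
opening: 0.0498
```

```bash
python3 -c "
from h import *
go([-0.1975,0.0295],.08)
"
```

```text
t 6.95 local [-0.2184  0.0298] tipz 0.07977268918491193 F [-13.9086   0.1977] 1.6280271760912184 yaw left(tool) -1.5807350193273813 open 0.04980117533710542 q [-0.088   0.1882  1.6847  0.0035  1.2605  1.4129]
target [ 0.5859 -0.0198  0.088 ] inc [ 0.     -0.0003  0.0209]
```

>>> carry_out --increments '[{"linear": [0, 0, -0.03], "yaw": 0}, {"linear": [0, 0, -0.07], "yaw": 0}, {"linear": [0, -0.06, -0.1], "yaw": 0}, {"linear": [0, -0.12, -0.12], "yaw": 0}, {"linear": [0, -0.18, -0.12], "yaw": 0}]' --gripper 0

```text
t: 7.58
tool_pos: [0.5741, 0.1211, 0.267]
orientation: [-0.068, 2.184, -2.18]
force: [0.6, 0.0, 0.5]
opening: 0.005
```

```bash
python3 -c "
from h import *
go([-0.30,0.0295],.38)
cv2.imwrite('pics/side5.png',cv2.convertScaleAbs(cv2.resize(robot.read_camera('side')[95:305,160:400],None,fx=2.8,fy=2.8),alpha=1.5))
im=robot.read_camera('top')
cv2.imwrite('pics/top5.png',cv2.convertScaleAbs(cv2.resize(im[120:320,290:540],None,fx=3.2,fy=3.2),alpha=1.5))"
```

```text
t 7.58 local [-0.3389  0.0289] tipz 0.2590270602556668 F [0.0169 0.5868] 0.47620071784981094 yaw left(tool) -1.579348842194281 open 0.005018759300304481 q [0.12   0.0729 1.4765 0.001  1.584  1.6205]
target [0.5778 0.0824 0.388 ] inc [-0.0019 -0.121   0.0387]
```

View pics/top5.png

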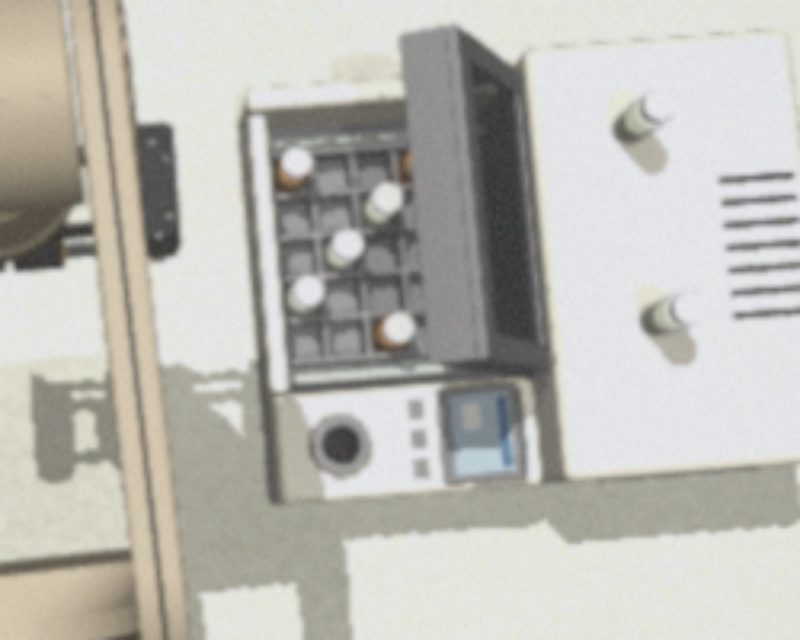

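View pics/side5.png

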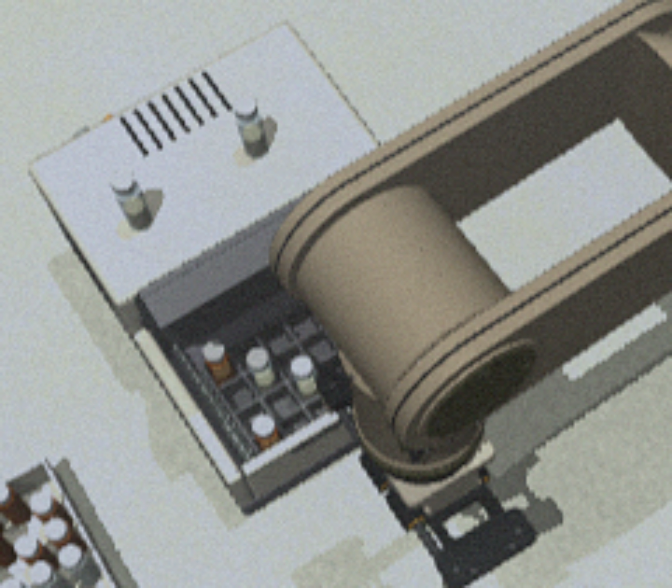

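>>> carry_out --increments '[{"linear": [0, -0.06, 0], "yaw": 0}, {"linear": [0, -0.12, 0], "yaw": 0}, {"linear": [0, -0.12, 0.06], "yaw": 0}, {"linear": [0, -0.12, 0.12], "yaw": 0}, {"linear": [0, -0.12, 0.18], "yaw": 0}]'

```text
t: 8.3
tool_pos: [0.5882, -0.0614, 0.3953]
orientation: [-0.049, 2.176, -2.173]
force: [1.3, -0.5, -0.2]
opening: 0.0004
```

```bash
python3 -c "
from h import *
go([-0.02,0.0295],.38)"
```

```text
t 8.3 local [-0.1558  0.0286] tipz 0.3873298031366735 F [0.5555 1.303 ] -0.23262041503673397 yaw left(tool) -1.5801783358761572 open 0.00040960700261473025 q [-0.1951  0.0793  1.2389  0.0072  1.8003  1.308 ]
target [ 0.5998 -0.1967  0.388 ] inc [-0.002   0.0073  0.1358]
```

>>> carry_out --increments '[{"linear": [-0.001, 0, 0.05], "yaw": 0}, {"linear": [-0.002, 0.0, 0.1], "yaw": 0}, {"linear": [-0.002, 0.0, 0.137], "yaw": 0}, {"linear": [-0.002, 0.03, 0.137], "yaw": 0}, {"linear": [-0.002, 0.03, 0.137], "yaw": 0}]'

```text
t: 8.93
tool_pos: [0.5992, -0.1986, 0.362]
orientation: [-0.053, 2.181, -2.174]
force: [0.0, 0.1, 0.4]
opening: 0.0004
```

```bash
python3 -c "
from h import *
go([-0.02,0.0295],.285)
cv2.imwrite('pics/side6.png',cv2.convertScaleAbs(cv2.resize(robot.read_camera('side')[75:305,140:400],None,fx=2.6,fy=2.6),alpha=1.5))
im=robot.read_camera('top')
cv2.imwrite('pics/top6.png',cv2.convertScaleAbs(cv2.resize(im[100:300,310:560],None,fx=3.2,fy=3.2),alpha=1.5))"
```

```text
t 8.93 local [-0.0182  0.0288] tipz 0.3540052262788827 F [-0.1113  0.0582] 0.3628304713754972 yaw left(tool) -1.5818792739660879 open 0.00037982747014435423 q [-0.4077  0.1868  1.1821  0.0113  1.757   1.0975]
target [ 0.5998 -0.1967  0.293 ] inc [ 0.0006  0.069  -0.0016]
```

View pics/side6.png

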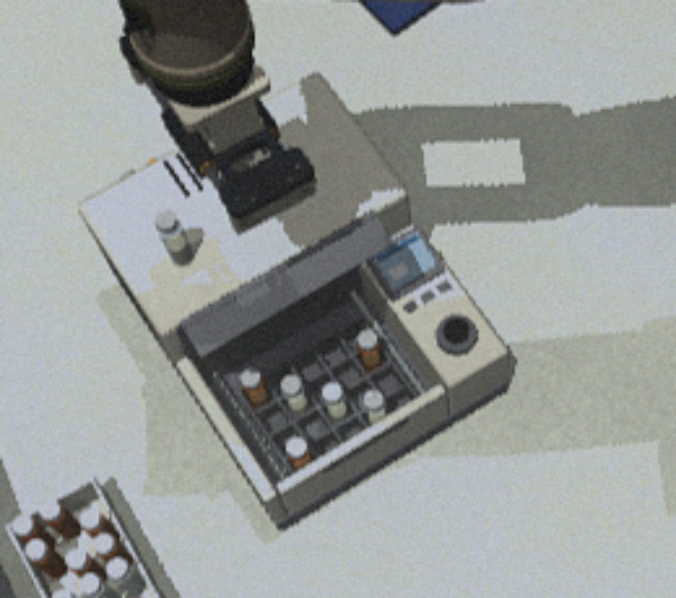

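View pics/top6.png

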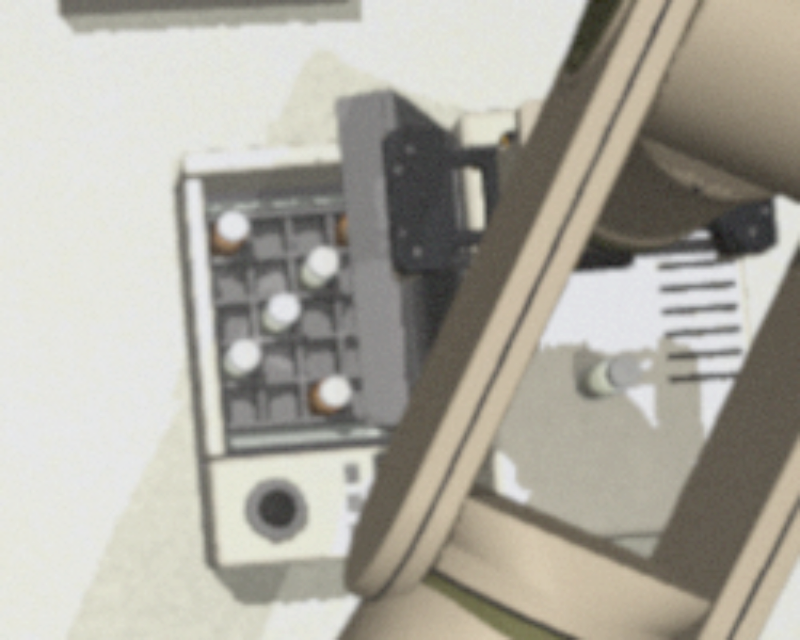

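>>> carry_out --increments '[{"linear": [0.0006, 0.035, 0], "yaw": 0}, {"linear": [0.0006, 0.066, 0], "yaw": 0}, {"linear": [0.0006, 0.066, -0.01], "yaw": 0}, {"linear": [0.0006, 0.066, -0.018], "yaw": 0}, {"linear": [0.0006, 0.066, -0.018], "yaw": 0}]'

```text
t: 9.65
tool_pos: [0.6009, -0.179, 0.3024]
orientation: [-0.047, 2.172, -2.172]
force: [0.2, -0.3, 0.5]
opening: 0.0005
```

```bash
cat >> h.py <<'E'
def sweep(ths,r=.160,d=.0175):
    st=robot.read_state(); P=st['tool_pos']; l=RS.T@(P[:2]-O)
    for th in ths:
        x=-r*np.cos(th)+.008*np.sin(th)+d; z=.14+r*np.sin(th)+.008*np.cos(th)
        print(round(th,2),'tool y',round(P[2]-.008-z,4),'tool z',round(x-l[0],4))
E
python3 -c "
from h import *
go([-0.02,0.0295],.285); sweep([1.1,1.0,.9,.8,.7,.6,.5])"
```

```text
t 9.65 local [-0.0376  0.032 ] tipz 0.2944494499069439 F [0.2842 0.176 ] 0.5349411725987763 yaw left(tool) -1.578824450017012 open 0.0004621443537775509 q [-0.3777  0.1597  1.3195  0.011   1.6376  1.1232]
target [ 0.5998 -0.1967  0.293 ] inc [0.0026 0.0094 0.0176]
1.1 tool y 0.0082 tool z -0.0103
1.0 tool y 0.0155 tool z -0.0246
0.9 tool y 0.0241 tool z -0.0381
0.8 tool y 0.0341 tool z -0.0506
0.7 tool y 0.0453 tool z -0.0621
0.6 tool y 0.0575 tool z -0.0724
0.5 tool y 0.0707 tool z -0.0815
```

>>> carry_out --increments '[{"linear": [0.0, 0.008, -0.01], "yaw": 0}, {"linear": [0.001, 0.016, -0.025], "yaw": 0}, {"linear": [0.002, 0.024, -0.038], "yaw": 0}, {"linear": [0.002, 0.034, -0.05], "yaw": 0}]'

```text
t: 10.15
tool_pos: [0.5961, -0.1281, 0.2678]
orientation: [-0.048, 2.172, -2.172]
force: [1.2, -0.9, 1.4]
opening: 0.0009
```

```bash
python3 -c "
from h import *
go(); sweep([.8,.7,.6,.5,.4,.3,.2])
cv2.imwrite('pics/side7.png',cv2.convertScaleAbs(cv2.resize(robot.read_camera('side')[75:305,140:400],None,fx=2.6,fy=2.6),alpha=1.5))
"
```

```text
t 10.15 local [-0.0887  0.0312] tipz 0.25980602744723796 F [1.0323 1.1279] 1.4102247558888665 yaw left(tool) -1.578439549989195 open 0.0008910152572000427 q [-0.3013  0.1169  1.4285  0.009   1.5707  1.1985]
0.8 tool y -0.0005 tool z 0.0005
0.7 tool y 0.0106 tool z -0.011
0.6 tool y 0.0229 tool z -0.0213
0.5 tool y 0.0361 tool z -0.0304
0.4 tool y 0.0501 tool z -0.038
0.3 tool y 0.0649 tool z -0.0443
0.2 tool y 0.0802 tool z -0.049
```

View pics/side7.png

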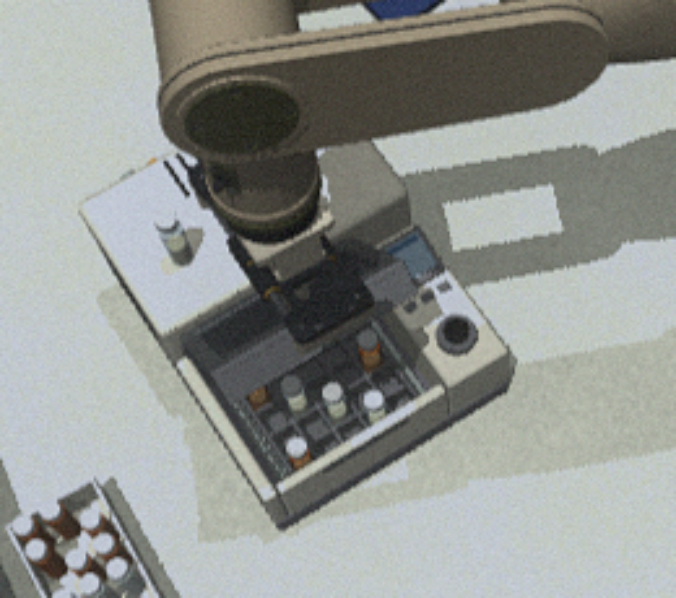

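>>> carry_out --increments '[{"linear": [0.0, 0.011, -0.011], "yaw": 0}, {"linear": [0.0, 0.023, -0.021], "yaw": 0}, {"linear": [0.0, 0.036, -0.03], "yaw": 0}, {"linear": [0.001, 0.05, -0.038], "yaw": 0}, {"linear": [0.001, 0.065, -0.044], "yaw": 0}]'

```text
t: 10.82
tool_pos: [0.5929, -0.0821, 0.1999]
orientation: [-0.052, 2.175, -2.171]
force: [-0.0, -0.4, 1.1]
opening: 0.0007
```

```bash
python3 -c "
from h import *
go(); sweep([.3,.2,.1,0.05,0])
"
```

```text
t 10.82 local [-0.1349  0.0316] tipz 0.1918502574457102 F [ 0.3891 -0.0788] 1.0966181740730718 yaw left(tool) -1.5774883704910483 open 0.0006747420824674577 q [-0.2283  0.1161  1.5528  0.0082  1.4494  1.2695]
0.3 tool y -0.0031 tool z 0.0019
0.2 tool y 0.0122 tool z -0.0029
0.1 tool y 0.0279 tool z -0.006
0.05 tool y 0.0359 tool z -0.007
0 tool y 0.0439 tool z -0.0076
```

>>> carry_out --increments '[{"linear": [0.001, 0.013, -0.003], "yaw": 0}, {"linear": [0.001, 0.028, -0.006], "yaw": 0}, {"linear": [0.001, 0.036, -0.007], "yaw": 0}, {"linear": [0.001, 0.042, -0.008], "yaw": 0}]'

```text
t: 11.32
tool_pos: [0.5922, -0.0742, 0.1572]
orientation: [-0.052, 2.175, -2.171]
force: [-0.5, 0.4, 1.1]
opening: 0.0007
```

```bash
python3 -c "
from h import *
go(); sweep([0])
cv2.imwrite('pics/side8.png',cv2.convertScaleAbs(cv2.resize(robot.read_camera('side')[75:305,140:400],None,fx=2.6,fy=2.6),alpha=1.5))
"
```

```text
t 11.32 local [-0.1428  0.0315] tipz 0.14922393669989545 F [-0.448  -0.4591] 1.0571382412298276 yaw left(tool) -1.5776375766243635 open 0.0007165377253507486 q [-0.2153  0.1404  1.6054  0.0078  1.3729  1.2821]
0 tool y 0.0012 tool z 0.0003
```

View pics/side8.png

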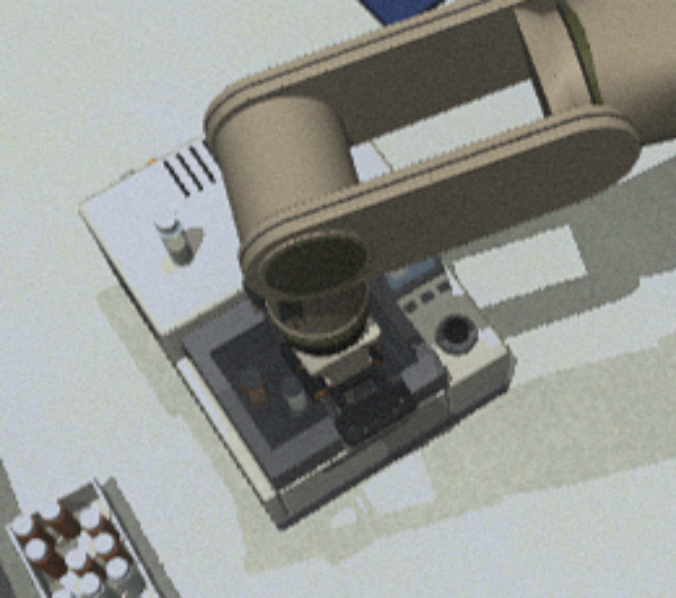

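>>> carry_out --increments '[{"linear": [0, 0.002, 0], "yaw": 0}, {"linear": [0, 0.004, 0], "yaw": 0}, {"linear": [0, 0.006, 0], "yaw": 0}, {"linear": [0, 0.006, 0], "yaw": 0}, {"linear": [0, 0.006, 0], "yaw": 0}]'

```text
t: 12.0
tool_pos: [0.5925, -0.0741, 0.1541]
orientation: [-0.051, 2.174, -2.171]
force: [-11.6, 2.4, 21.7]
opening: 0.0005
```

```bash
python3 -c "
from h import *
go(); sweep([0])
"
```

```text
t 12.0 local [-0.1429  0.0318] tipz 0.14610602991518837 F [ -3.3583 -11.4124] 21.71772811157698 yaw left(tool) -1.57758372952323 open 0.00047035841663952256 q [-0.215   0.1425  1.6089  0.0079  1.3662  1.2822]
0 tool y -0.0019 tool z 0.0004
```

>>> carry_out --increments '[{"linear": [0, -0.04, 0], "yaw": 0}, {"linear": [0, -0.055, 0], "yaw": 0}, {"linear": [0.055, -0.055, 0], "yaw": 0}, {"linear": [0.11, -0.055, 0], "yaw": 0}, {"linear": [0.135, -0.055, 0], "yaw": 0}]'

```text
t: 12.62
tool_pos: [0.4543, -0.0839, 0.2047]
orientation: [-0.052, 2.175, -2.171]
force: [-0.3, -0.3, 0.1]
opening: 0.0005
```

```bash
python3 -c "
from h import *
st=robot.read_state();M=Ro.from_rotvec(st['orientation']).as_matrix()
go(); print(M.T@(np.array([.4533,-.0941,.115+.008])-st['tool_pos']))
cv2.imwrite('pics/side9.png',cv2.convertScaleAbs(cv2.resize(robot.read_camera('side')[75:305,140:400],None,fx=2.6,fy=2.6),alpha=1.5))
cv2.imwrite('pics/wrist9.png',cv2.convertScaleAbs(robot.read_camera('wrist'),alpha=1.2))
im=robot.read_camera('top')
cv2.imwrite('pics/top9.png',cv2.convertScaleAbs(cv2.resize(im[100:300,310:560],None,fx=3.2,fy=3.2),alpha=1.5))
"
```

```text
t 12.62 local [-0.1439 -0.1067] tipz 0.1966965315140265 F [ 0.2681 -0.3127] 0.08404460293348204 yaw left(tool) -1.5779775515815233 open 0.0004884732326570696 q [-0.3015 -0.2666  1.9073  0.0097  1.4787  1.1969]
[0.0037 0.0816 0.0102]
```

View pics/side9.png

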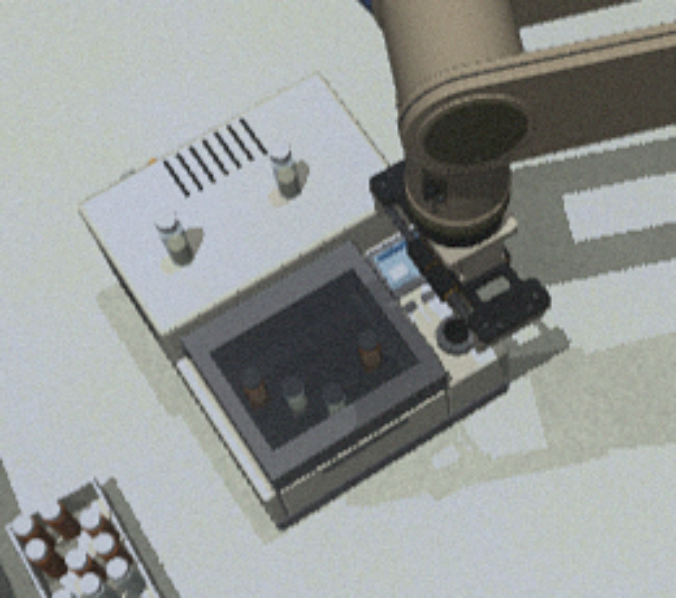

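View pics/wrist9.png

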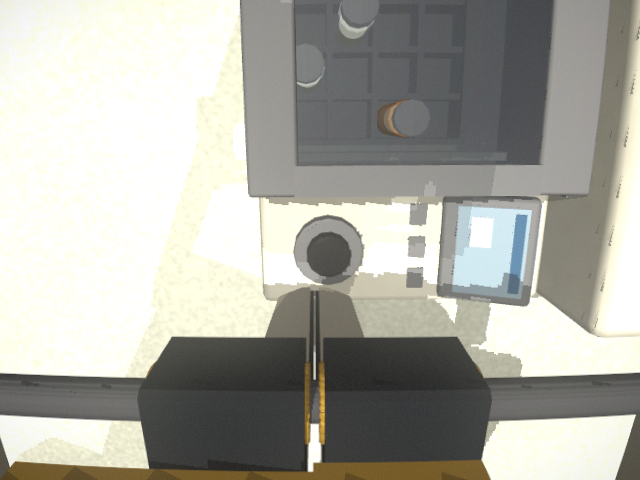

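View pics/top9.png

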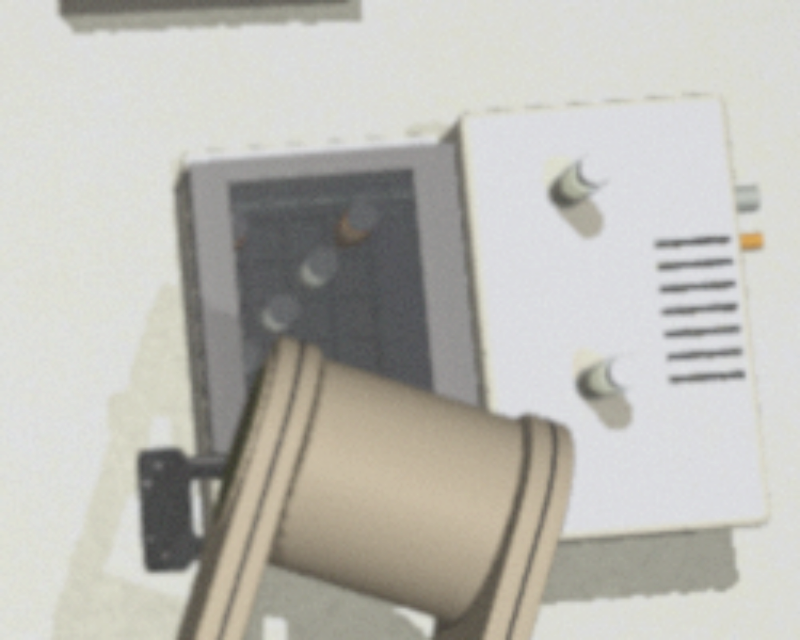

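```bash
python3 -c "
from h import *
st=robot.read_state();M=Ro.from_rotvec(st['orientation']).as_matrix()
X=onz(robot.camera_params('wrist'),329,254,.117);print(X)
print(M.T@(X+[0,0,.008]-st['tool_pos']))
"
```

```text
[ 0.45585741 -0.09286589  0.117     ]
[0.00308625 0.08063557 0.00871895]
```

>>> carry_out --increments '[{"linear": [0.0035, 0.03, 0.0095], "yaw": 0}, {"linear": [0.0035, 0.06, 0.0095], "yaw": 0}, {"linear": [0.0035, 0.07, 0.0095], "yaw": 0}, {"linear": [0.0035, 0.07, 0.0095], "yaw": 0}]'

```text
t: 13.28
tool_pos: [0.4557, -0.0936, 0.1359]
orientation: [-0.05, 2.174, -2.171]
force: [-2.6, 0.8, 2.3]
opening: 0.0004
```

```bash
python3 -c "
from h import *
go()"
```

```text
t 13.28 local [-0.1341 -0.1061] tipz 0.12787006963481015 F [-1.0336 -2.5326] 2.259989636953955 yaw left(tool) -1.5781771020578947 open 0.00038887071368964404 q [-0.3211 -0.2061  1.9842  0.0105  1.3402  1.176 ]
```

>>> carry_out --increments '[{"linear": [0, 0.003, 0], "yaw": 0}, {"linear": [0, 0.006, 0], "yaw": 0}, {"linear": [0, 0.009, 0], "yaw": 0}]'

```text
t: 13.65
tool_pos: [0.4572, -0.0939, 0.133]
orientation: [-0.049, 2.172, -2.171]
force: [-33.3, 8.3, 65.6]
opening: 0.0001
```

```bash
python3 -c "
from h import *
go()
cv2.imwrite('pics/side10.png',cv2.convertScaleAbs(cv2.resize(robot.read_camera('side')[155:255,270:370],None,fx=5.6,fy=5.6),alpha=1.5))
"
```

```text
t 13.65 local [-0.1337 -0.1046] tipz 0.1249841809131019 F [-10.8591 -32.5212] 65.56088569831768 yaw left(tool) -1.5774710316090452 open 0.00010400693067701638 q [-0.3203 -0.2007  1.985   0.0101  1.3319  1.1761]
```

View pics/side10.png

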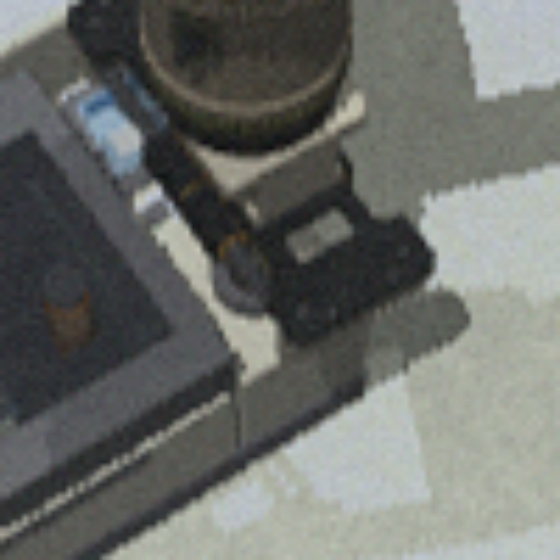

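>>> carry_out --increments '[{"linear": [0.002, -0.02, 0], "yaw": 0}, {"linear": [0.0, -0.05, 0], "yaw": 0}, {"linear": [0.0, -0.08, 0], "yaw": 0}, {"linear": [0.03, -0.08, 0], "yaw": 0}, {"linear": [0.06, -0.08, 0], "yaw": 0}]'

```text
t: 14.32
tool_pos: [0.3955, -0.0984, 0.2126]
orientation: [-0.048, 2.17, -2.171]
force: [-0.6, -0.2, 0.6]
opening: 0.0004
```

```bash
python3 -c "
from h import *
go()
print(robot.camera_params('wrist'))
cv2.imwrite('pics/side11.png',cv2.convertScaleAbs(cv2.resize(robot.read_camera('side')[155:255,240:370],None,fx=5.6,fy=5.6,interpolation=2),alpha=1.5))
cv2.imwrite('pics/wrist11.png',robot.read_camera('wrist'))
"
```

```text
t 14.32 local [-0.1341 -0.1665] tipz 0.2045522793117812 F [ 0.1387 -0.6615] 0.5800448910338005 yaw left(tool) -1.5766930196623994 open 0.0004128511260708994 q [-0.3803 -0.4437  2.029   0.0114  1.5298  1.1173]
{'fov_y': 58.536119475600756, 'cx': 314.1568377334686, 'cy': 239.7175841015694, 'k1': -0.07825650112734887, 'R': array([[ 0.071 , -0.9975,  0.001 ],
       [-0.9645, -0.0684,  0.255 ],
       [-0.2543, -0.0191, -0.9669]]), 't': array([-0.1262,  0.3511,  0.4776])}
```

View pics/side11.png

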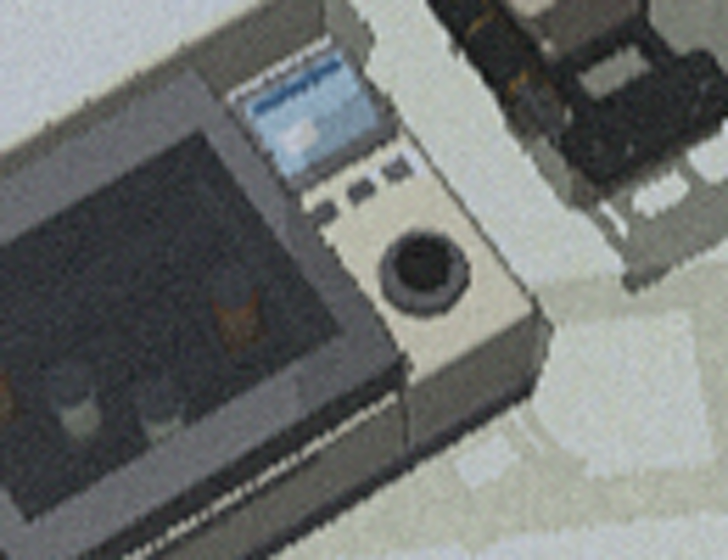

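View pics/wrist11.png

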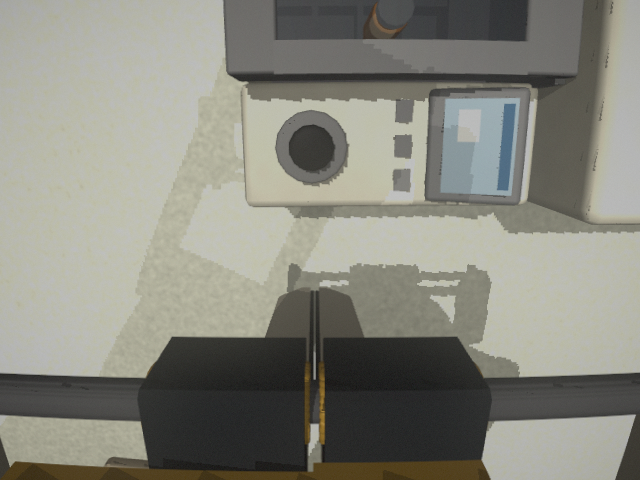

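```bash
python3 -c "
from h import *
a=cv2.imread('pics/wrist9.png')[195:305,270:390]; b=cv2.imread('pics/wrist11.png')[95:205,250:370]
cv2.imwrite('pics/keys.png',np.hstack([cv2.resize(a,None,fx=3.3,fy=3.3),cv2.convertScaleAbs(cv2.resize(b,None,fx=3.3,fy=3.3),alpha=1.3)]))
"
```

```text
(no output)
```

View pics/keys.png

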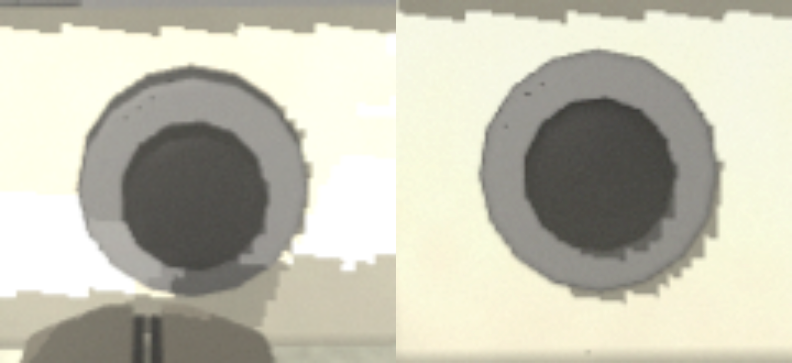

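```bash
python3 -c "
from h import *
np.set_printoptions(precision=4,suppress=True)
st=robot.read_state();M=Ro.from_rotvec(st['orientation']).as_matrix();p=robot.camera_params('wrist')
R,t=np.array(p['R']),np.array(p['t']); Rt=R@M; tt=R@st['tool_pos']+t
def cam(pos,rv):
    m=Ro.from_rotvec(rv).as_matrix(); q=dict(p); q['R']=Rt@m.T; q['t']=tt-q['R']@np.array(pos); return q
c9=cam([.4543,-.0839,.2047],[-.052,2.175,-2.171])
print(cam([0.173091,-0.573921,0.225595],[-0.3044515,2.06606633,-2.06228632]))
L=lambda x,y:(270+x/3.3,195+y/3.3); Q=lambda x,y:(250+(x-396)/3.3,95+y/3.3)
print('key',tri(c9,L(195,203),p,Q(600,174)))
print('ring',tri(c9,L(194,188),p,Q(598,170)))
# column corner check z=.11, ring base
print('ringbase top edge', onz(c9,*L(193,66),.11), 'ring edge', [ (z,onz(c9,*L(193,81),z)[0]) for z in(.11,.113,.116,.12)])
print('base right', onz(p,*Q(598,50),.11))
print('key bot edge / top edge', [(z,onz(c9,*L(195,122),z)[0],onz(c9,*L(195,138),z)[0],onz(c9,*L(195,270),z)[0]) for z in(.113,.116,.12,.125,.128)])
print('key R', [(z,onz(p,*Q(600,98),z)[0],onz(p,*Q(600,250),z)[0]) for z in(.113,.116,.12,.125,.128)])
# diam
for z in(.11,.115,.12,.125,.13): print(z,'keydiam',onz(c9,*L(122,203),z)[1]-onz(c9,*L(268,203),z)[1], onz(p,*Q(524,174),z)[1]-onz(p,*Q(675,174),z)[1])
"
```

```text
{'fov_y': 58.536119475600756, 'cx': 314.1568377334686, 'cy': 239.7175841015694, 'k1': -0.07825650112734887, 'R': array([[ 0.2868, -0.958 , -0.002 ],
       [-0.9188, -0.2757,  0.2826],
       [-0.2713, -0.0792, -0.9592]]), 't': array([-0.5988, -0.0324,  0.3913])}
key (array([ 0.4566, -0.0923,  0.1301]), np.float64(0.0006319374032316138))
ring (array([ 0.4569, -0.0921,  0.1223]), np.float64(0.00017726482064246083))
ringbase top edge [ 0.4765 -0.0907  0.11  ] ring edge [(0.11, np.float64(0.47373056415849374)), (0.113, np.float64(0.47437808635362155)), (0.116, np.float64(0.4750256085487493)), (0.12, np.float64(0.4758889714755864))]
base right [ 0.4775 -0.0907  0.11  ]
key bot edge / top edge [(0.113, np.float64(0.46674632030398294), np.float64(0.4637264272922004), np.float64(0.4380819068482045)), (0.116, np.float64(0.46748498647895637), np.float64(0.4645011591780475), np.float64(0.43916290384219253)), (0.12, np.float64(0.46846987471225426), np.float64(0.4655341350258437), np.float64(0.44060423316750985)), (0.125, np.float64(0.46970098500387664), np.float64(0.46682535483558885), np.float64(0.4424058948241565)), (0.128, np.float64(0.47043965117885006), np.float64(0.467600086721436), np.float64(0.4434868918181445))]
key R [(0.113, np.float64(0.4691704150377911), np.float64(0.4422798674584067)), (0.116, np.float64(0.469156592369792), np.float64(0.44257784368359737)), (0.12, np.float64(0.4691381621457932), np.float64(0.44297514531718496)), (0.125, np.float64(0.46911512436579467), np.float64(0.4434717723591695)), (0.128, np.float64(0.4691013016977955), np.float64(0.4437697485843602))]
0.11 keydiam 0.0274291365690192 0.027406905400395906
0.115 keydiam 0.026889616133266916 0.02688333275086871
0.12 keydiam 0.026350095697514633 0.0263597601013415
0.125 keydiam 0.02581057526176235 0.025836187451814305
0.13 keydiam 0.025271054826010067 0.025312614802287095
```

```bash
python3 -c "
from h import *
st=robot.read_state();M=Ro.from_rotvec(st['orientation']).as_matrix()
print(M.T@(np.array([.4563,-.0925,.136+.008])-st['tool_pos']))
"
```

```text
[-0.06039815  0.06967255 -0.00154481]
```

>>> carry_out --increments '[{"linear": [-0.035, 0, -0.0015], "yaw": 0}, {"linear": [-0.06, 0, -0.0015], "yaw": 0}, {"linear": [-0.06, 0.03, -0.0015], "yaw": 0}, {"linear": [-0.06, 0.06, -0.0015], "yaw": 0}, {"linear": [-0.06, 0.066, -0.0015], "yaw": 0}]'

```text
t: 15.05
tool_pos: [0.4552, -0.092, 0.1456]
orientation: [-0.052, 2.174, -2.171]
force: [0.4, 0.0, 0.4]
opening: 0.0002
```

>>> carry_out --increments '[{"linear": [0, 0.002, 0], "yaw": 0}, {"linear": [0, 0.002, 0], "yaw": 0}]'

```text
t: 15.3
tool_pos: [0.456, -0.0921, 0.1446]
orientation: [-0.05, 2.173, -2.171]
force: [0.3, 0.3, 0.6]
opening: 0.0001
```

>>> carry_out --increments '[{"linear": [0, 0.002, 0], "yaw": 0}, {"linear": [0, 0.002, 0], "yaw": 0}]'

```text
t: 15.55
tool_pos: [0.4564, -0.0923, 0.1433]
orientation: [-0.049, 2.172, -2.171]
force: [-0.3, 0.5, 0.1]
opening: 0.0002
```

>>> carry_out --increments '[{"linear": [0, 0.002, 0], "yaw": 0}, {"linear": [0, 0.002, 0], "yaw": 0}]'

```text
t: 15.8
tool_pos: [0.4564, -0.0923, 0.1412]
orientation: [-0.049, 2.172, -2.171]
force: [0.2, -0.3, 0.5]
opening: 0.0002
```

Tip reading 0.133 with no contact; continue in small steps.

>>> carry_out --increments '[{"linear": [0, 0.002, 0], "yaw": 0}, {"linear": [0, 0.002, 0], "yaw": 0}]'

```text
t: 16.05
tool_pos: [0.4566, -0.0923, 0.1392]
orientation: [-0.048, 2.172, -2.171]
force: [-1.3, -0.3, 0.5]
opening: 0.0005
```

>>> carry_out --increments '[{"linear": [0, 0.002, 0], "yaw": 0}, {"linear": [0, 0.002, 0], "yaw": 0}]'

```text
t: 16.3
tool_pos: [0.4567, -0.0924, 0.1372]
orientation: [-0.048, 2.172, -2.171]
force: [-1.0, 0.4, 3.0]
opening: 0.0003
```

>>> carry_out --increments '[{"linear": [0, 0.002, 0], "yaw": 0}, {"linear": [0, 0.002, 0], "yaw": 0}]'

```text
t: 16.55
tool_pos: [0.4567, -0.0924, 0.1352]
orientation: [-0.048, 2.172, -2.171]
force: [-1.6, 1.1, 3.0]
opening: 0.0004
```

>>> carry_out --increments '[{"linear": [0, 0.0015, 0], "yaw": 0}, {"linear": [0, 0.0015, 0], "yaw": 0}]'

```text
t: 16.8
tool_pos: [0.4568, -0.0924, 0.1343]
orientation: [-0.049, 2.172, -2.171]
force: [-4.1, 1.0, 8.1]
opening: 0.0001
```

>>> carry_out --increments '[{"linear": [0, 0.0015, 0], "yaw": 0}, {"linear": [0, 0.0015, 0], "yaw": 0}]'

```text
t: 17.05
tool_pos: [0.4568, -0.0924, 0.1341]
orientation: [-0.049, 2.172, -2.171]
force: [-8.0, 1.4, 15.3]
opening: 0.0004
```

>>> carry_out --increments '[{"linear": [0, -0.03, 0], "yaw": 0}, {"linear": [0.0, -0.08, 0], "yaw": 0}, {"linear": [0.03, -0.12, -0.04], "yaw": 0}, {"linear": [0.06, -0.15, -0.08], "yaw": 0}, {"linear": [0.06, -0.15, -0.13], "yaw": 0}]'

```text
t: 17.68
tool_pos: [0.3837, 0.0332, 0.2855]
orientation: [-0.039, 2.169, -2.17]
force: [1.1, 0.8, -0.5]
opening: 0.0006
```

>>> carry_out --increments '[{"linear": [0, 0, -0.05], "yaw": 0}, {"linear": [0, 0, -0.08], "yaw": 0}, {"linear": [0, 0, -0.08], "yaw": 0}, {"linear": [0, 0, -0.08], "yaw": 0}]'

```text
t: 18.18
tool_pos: [0.3781, 0.1126, 0.285]
orientation: [-0.04, 2.168, -2.171]
force: [-0.4, -0.8, -0.8]
opening: 0.0003
```

```bash
python3 -c "
from h import *
go()
cv2.imwrite('pics/side12.png',cv2.convertScaleAbs(robot.read_camera('side'),alpha=1.5))
im=robot.read_camera('top');cv2.imwrite('pics/top12r.png',im)
cv2.imwrite('pics/top12.png',cv2.convertScaleAbs(im,alpha=1.5))
"
```

```text
t 18.18 local [-0.3459 -0.1672] tipz 0.27698080121953983 F [ 0.8109 -0.4369] -0.7649782492874383 yaw left(tool) -1.5792181082330243 open 0.00032254066113749855 q [ 0.1645 -0.5012  1.9388 -0.0054  1.6711  1.6643]
```

View pics/side12.png

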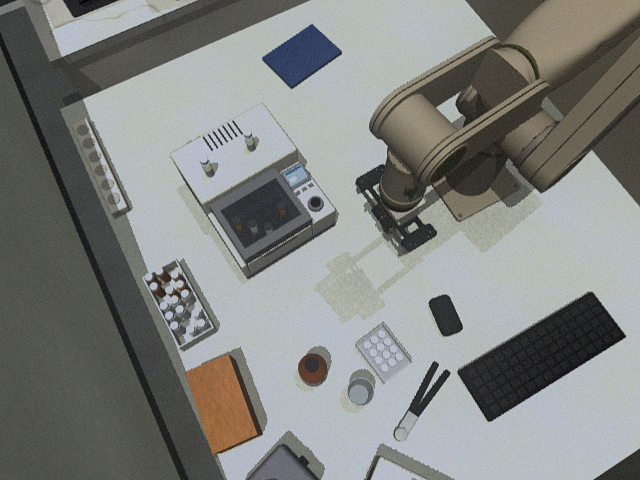

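View pics/top12.png

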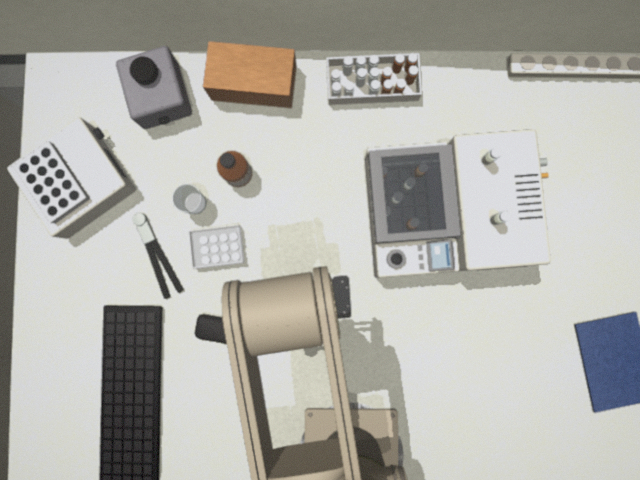

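The final pictures show the drawer flush, the cover level and the key up. Both vials on top of the housing (top view (491,156) and (500,217)), the bottle, beaker, box, crimper and mouse are all in their original places.

```bash
python3 -c "
from plant import robot
robot.close_job(); print(robot.read_state()['t'])"
```

```text
the job is handed in; nothing more can be done
the job is handed in; nothing more can be done
```

The drawer is home, the cover is shut, and the start key was pressed and released. I handed the job in at about 18 s of the 53 s allowed; no verdict is reported.

- **Drawer:** I pushed it with the closed fingertips. For the last 20 mm I opened the jaws instead of moving the arm, to keep the arm clear of the raised cover. At the end the drawer stopped moving while the force rose to about 14 N. The pictures show its front flush.
- **Cover:** I swept it down from behind with the fingertips until it met its stop, at a fingertip height of 146 mm against 148 mm nominal, with about 22 N. The pictures show it level and shut.
- **Key:** My first height estimate for the key top, 115 mm, was wrong. The first press met the stop early and pushed with about 66 N, below the 120 N limit. I measured again, got about 130 mm, and repeated the press gently. It gave about 3 N through the travel, then a hard stop (15 N at the end), so the key went fully down both times.

The last pictures show the key released and the arm clear. The vials on top and everything else on the bench look unmoved. The vials in the drawer can only be seen partly through the smoked cover, but those visible are standing in their pockets.

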